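# Dock a bobbin tray on the winder and lock it with the quarter-turn stud

## Robot

A 6-joint arm with a two-finger parallel gripper is mounted at the origin on the work surface. World frame = base frame: x ahead of the robot, y to its left, z up, the work surface at z = 0. Lengths are in mm, angles in rad, forces in N, time in s.
With the tool pointing down it reaches from about 325 to 925 mm from the base axis. Payload 3.1 kg.
Tool frame: the origin (TCP) lies midway between the tips of the shut fingers; the grasp point (between the pads) lies 19 mm behind it; z points along the fingers, y is the line along which they close (so a half turn about z gives the same grasp; the last joint's range is limited). The gripper opens to 85 mm and grips with 20 to 120 N. Pads are 22 mm wide; open, the fingers measure 114 mm over their backs; the gripper's body (76 mm by 85 mm) begins 54 mm behind the grasp point. The pads swing forward as they close: fully open they stand 13 mm farther back than shut.
Start: joints at [1.226, 0.217, 1.613, -0, 1.311, -0.112], TCP at [144.169, 608.156, 208.4] pointing down, gripper open.
Joint ranges: [-2.75, 2.75], [-0.78, 2.1], [0.31, 2.55], [-1.13, 4.27], [0.13, 2.63], [-2.58, 2.58]. Speed limits (rad/s): [2.79, 2.79, 3.14, 3.14, 3.14, 3.14].

## Interface

Orientations are given as a rotation vector (axis times angle).
In Python, from bench import r gives the robot as it stands.
- The arm moves only by the tool servo_tool, never from a script. Its argument "moves" is a list of rows, each a list of 3 entries, a list of its own where there are three numbers: the gripper's target within -1 to 1 (shut at 1, half-way at 0, fully open at -1), then the shift along the tool's x, y, z in units of 40 mm (1.0 is 40 mm), then the turn about the tool's z in units of 8 degrees (1.0 is 8 degrees). A call has 1 to 10 rows; each row shifts and turns the commanded pose from where the row before left it, along the tool's axes as they then stand; what a row does not reach is not made up. A row lasts 1/10 s, in which the tool goes at most 50 mm and 8.59 degrees, less where a joint would pass 70% of its speed; a pose out of reach is approached as far as the arm can. A call with a number of a shift or a turn outside -1 to 1 is refused whole. A call with a gripper value outside its range is refused whole. The fingers move at their own pace and stop on an object; "newtons" is the grip in N (left out, the last holds). Time passes only in rows, so rows that do not move let the fingers close. It gives the time, the measured TCP pose, the force, the opening and the grip force at its end, in the units of the state.
- r.sense(): the state, without advancing time (a new reading comes with each control period).
- r.camera(name): name is "scene" or "top" or "wrist"; returns the picture (420x560x3 uint8, blue, green, red); there is no depth.
- r.camera_params(name): a dict with "intrinsics" (3x3 intrinsics, pixels), "camera_from_world" (4x4, takes a point from world to camera coordinates). Camera axes: x right, y down, z forward; pixel columns grow to the right and rows downward; lengths in mm; the calibration is good to about 2 mm. A picture is of the moment at which its call begins: read the wrist's pose just before it. camera_params takes no time and is no camera call; for the wrist camera it gives the pose at the moment of the call.
- r.finish_job(): hands the job in; it is judged then, once.
The state is a dict: "time_s": time; "joint_pos": joint angles; "dq": joint speeds; "effort": joint torques, N m; "tcp_pos": TCP position; "tool_rot": TCP orientation; "wrist_force": force on the tool from outside, world axes, zero at the start; "torque": the same for the moment, N m; "grip_width": finger opening in mm; "gripper_force": force on a finger pad.
Only numpy, scipy, OpenCV 4.12 (cv2) and the standard library are available. Lean on these libraries where they do the work, as an engineer would, in place of code of your own. Each camera call takes 0.05 s, during which the arm holds its last target. There are 200 camera calls.

## Task

Slide the plywood tray of bobbins along the table, level and without losing a bobbin, tongue first into the winder's dock until it is fully home against the stops. Then turn the black wing handle until its cross-bar lines up with the slot in the tray's tongue, push the stud right in, and turn the wing a quarter turn clockwise (seen from above) to its stop so that the tray is locked. Leave the things standing around alone.

Things in the scene. Friction and masses are not known exactly. Their poses are not given: they have to be found in the camera images.
- dock: Fixed white dock of a bench winder. Origin on the table under the stud's vertical axis; +x is the way the tray goes in, z up. Two ledges 22 mm high (y = +-41 mm) lie under a docked tray's tongue. Behind: flat white housing, x = 42 to 192 mm, y = +-80 mm, 62 mm high, with a dark arm 30 mm wide, top 58 mm high, that carries the stud.
- dock_mouth (a point): Middle of the dock's mouth, on the table 155 mm before (-x of) the stud's axis; axes as the dock's. From here two rails 30 mm high, flared at first, then straight with inner faces at y = +-67.5 mm, lead to two stops (40 mm high, at y = +-53 to +-83 mm) whose faces stand 131 mm beyond this point.
- stud_axis (a point): Point on the stud's axis, 27 mm above the table, the height of a docked tray's tongue; axes as the dock's. It does not move with the stud.
- wing_top (a point): Centre of the top of the black wing handle: 106 mm above the table with the stud out, 82 mm fully in; moves and turns with the wing. The wing is a straight bar along this point's y axis, 110 mm long, 14 mm wide, 18 mm high, with a flush 34 mm round boss in the middle.
- cross_bar (a point): Centre of the steel cross-bar at the foot of the stud (shank 9 mm diameter): 50 mm long along this point's y axis, always parallel to the wing, 10 mm wide, 8 mm high. 42 mm above the table with the stud out, 18 mm fully in.
- wing (a joint): Angle of the wing (rad), growing clockwise seen from above, limits -1.571 and 1.571. At 0 wing and cross-bar lie along the dock's y axis, in line with a docked tray's slot; 1.571 is the locked stop, wing along the dock's x axis. Turns freely while the stud is out or fully in; friction 0.06 N m holds it where it is left.
- plunger (a joint): How far the stud is pushed in (m): 0 out, 0.024 fully in. Pressing takes about 4 N; no spring, friction holds it where it is left. It goes in only if the cross-bar passes through the tongue's slot (about 0.1 rad and 3 mm of play); once in and turned, the cross-bar lies under the tongue and holds the tray.
- tray_handle (a point): Centre of the tray's wooden handle bar, 69 mm above the table; axes as the tray's (+x to the tongue, z up). The bar lies along y, 90 mm long, 14 mm thick and high, 17 mm clear above the rear wall on two posts at y = +-39 mm. Tray and bobbins weigh about 0.65 kg and slide on the table.
- tray_slot (a point): Centre of the slot in the tray's aluminium tongue, 27 mm above the table, 161 mm ahead (+x) of the handle bar; axes as the tray's. Slot 58 mm along y, 18 mm along x. Tongue 90 mm wide, 6 mm thick, reaching 46 mm ahead of the box. When the tray is home this point lies on the stud's axis.
- tray_in (a point): Centre of the floor inside the tray's open box, 6 mm above its underside; axes as the tray's. Box 140 mm (x) by 130 mm (y), 45 mm high, walls 6 mm; this point is 94 mm behind the slot's centre.
- bobbin0_mid (a point): Middle of a wooden bobbin, 36 mm diameter, 46 mm long along its z axis, loose in the tray.
- bobbin1_mid (a point): Middle of a second bobbin, the same.
- bobbin2_mid (a point): Middle of a third bobbin, the same.
- reel: Bystander: standing reel of yarn, 90 mm diameter, 70 mm high; origin under its centre.
- mug: Bystander: white mug, 80 mm diameter, 90 mm high; origin under its centre.
- jar: Bystander: amber glass jar, 70 mm diameter, 80 mm high; origin under its centre.
Things that resemble listed ones, but are neither listed nor needed, are in the scene too. What is shaped like the part that bears tray_handle but blue or purple is not meant.

How it is judged:
By the outcome, as a careful person would: the job done as asked, in the order asked, and still so for the second after the job is handed in, with the robot touching nothing.
It also fails if it takes over 72 s, if anything falls off the work surface, if the arm or the gripper's body presses on something with over 40 N, if the wrist force passes 120 N, or if a joint passes its speed limit or range.

## Working session

There is one attempt and no reset: what is moved stays moved. The work goes in short steps, Python scripts to look and compute and a tool call to move; the robot and the scene stay as the last step left them, time stands still between calls to the robot, and variables do not carry over. Pictures are saved under pics/ and viewed, at most 10 in all, crops included, and the job is handed in when it is done.

Besides the shell and the picture viewer there is one more tool, called as name([rows], argument=value, ...), one row to a line, values as JSON. servo_tool: Moves the arm, as the interface text tells. Shifts and turns lie within -1 to 1; 1 stands for 40 mm of shift or 8 degrees of turn. Its arguments: {"type":"object","properties":{"moves":{"type":"array","items":{"type":"array"}},"newtons":{"type":"number"}},"required":["moves"]}

```bash
mkdir -p pics; ls; python3 - <<'E'
from bench import r
import cv2,numpy as np
for n in("top","scene"):
    cv2.imwrite(f"pics/{n}0.png",r.camera(n)); p=r.camera_params(n); print(n,np.round(p["intrinsics"],1).tolist(),np.round(p["camera_from_world"],3).tolist())
print(r.sense())
E
```

```text
pics
top [[442.5, 0.0, 278.3], [0.0, 442.5, 212.1], [0.0, 0.0, 1.0]] [[-0.026, -0.999, 0.018, 81.137], [-0.998, 0.025, -0.054, 518.583], [0.053, -0.02, -0.998, 1204.268], [0.0, 0.0, 0.0, 1.0]]
scene [[494.8, 0.0, 268.8], [0.0, 494.8, 209.3], [0.0, 0.0, 1.0]] [[0.395, 0.919, -0.001, -265.498], [0.523, -0.226, -0.822, -176.41], [-0.755, 0.324, -0.57, 1484.538], [0.0, 0.0, 0.0, 1.0]]
{'time_s': 0.1, 'joint_pos': array([ 1.22582958e+00,  2.17695165e-01,  1.61478339e+00, -1.87719821e-05,
        1.31129038e+00, -1.12192453e-01]), 'dq': array([-0.00160086, -0.00172731, -0.00349864, -0.00070056, -0.00046304,
       -0.00136891]), 'effort': array([-1.62451521e-03, -3.98072112e+01, -3.04971027e+01, -2.38636003e-04,
        4.18743817e-03,  9.70978476e-06]), 'tcp_pos': array([143.88657455, 607.40634128, 207.18361701]), 'tool_rot': array([-0.36475311, -3.11986558,  0.00333553]), 'wrist_force': array([-0.60144664, -0.20709113, -0.25582948]), 'torque': array([ 0.02420616,  0.02178661, -0.05879039]), 'gripper_force': 0.0, 'grip_width': 85.26546620785513}
```

View pics/top0.png

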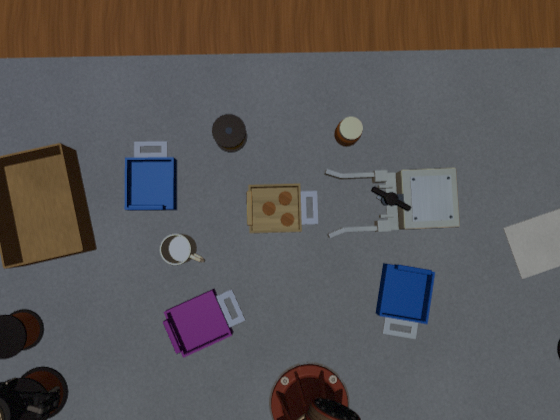

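View pics/scene0.png

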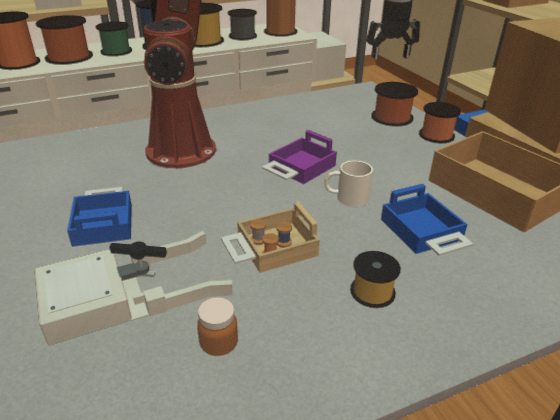

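The top view shows the wooden tray at (275,209) with its tongue to the right (309,207), the dock mouth at about (330,200) and the wing at (391,199). The robot base is at the bottom. I'll enlarge this part to get exact pixels.

```bash
python3 - <<'E'
import cv2
a=cv2.imread("pics/top0.png")[155:245,240:470]
a=cv2.resize(a,None,fx=3.4,fy=3.4,interpolation=cv2.INTER_CUBIC)
a=cv2.convertScaleAbs(a,alpha=1.3)
cv2.imwrite("pics/c1.png",a)
E
```

```text
(no output)
```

View pics/c1.png

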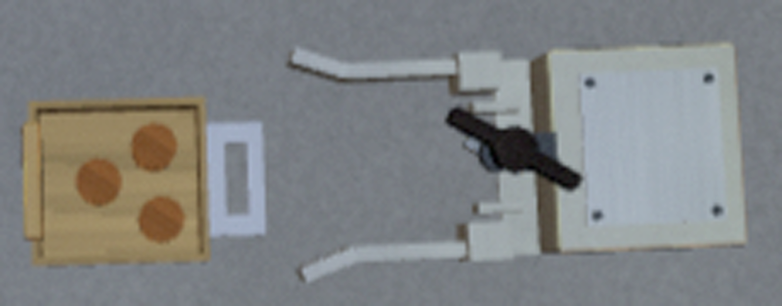

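```bash
cat > h.py <<'E'
from bench import r
import numpy as np,cv2
from scipy.optimize import least_squares
def ray(name,uv,z,p=None):
    p=p or r.camera_params(name);K=np.array(p["intrinsics"]);T=np.array(p["camera_from_world"])
    R,t=T[:3,:3],T[:3,3];c=-R.T@t
    d=R.T@np.linalg.inv(K)@np.array([uv[0],uv[1],1.])
    return (c+d*(z-c[2])/d[2])[:2]
def fit(W,L): # world pts, local pts -> x,y,yaw
    W=np.array(W);L=np.array(L)
    def f(q):
        c,s=np.cos(q[2]),np.sin(q[2]);return (L@np.array([[c,s],[-s,c]])+q[:2]-W).ravel()
    best=min((least_squares(f,[*W.mean(0),a]) for a in(-2,0,2)),key=lambda o:o.cost)
    return best.x,f(best.x).reshape(-1,2)
E
python3 - <<'E'
from h import *
def c(u,v):return ((u+.5)/3.4-.5+240,(v+.5)/3.4-.5+155)
T=lambda pts,z:[ray("top",c(*p),z) for p in pts]
np.set_printoptions(precision=1,suppress=True)
W=T([(548,48),(733,43),(745,245),(554,250)],62);L=[(42,80),(192,80),(192,-80),(42,-80)]
q,e=fit(W,L);print("dock housing",q[:2],np.degrees(q[2]),e.ravel())
print("boss",T([(514,149)],106), "wing ends",T([(452,116),(577,182)],106))
W=T([(207,123),(262,122),(266,235),(210,237),(226,143),(246,142),(248,212),(228,214)],30)
L=[(-24,45),(22,45),(22,-45),(-24,-45),(-9,29),(9,29),(9,-29),(-9,-29)]
W+=T([(30,101),(205,97),(209,261),(34,265)],45);L+=[(-164,65),(-24,65),(-24,-65),(-164,-65)]
q,e=fit(W,L);print("tray slot",q[:2],np.degrees(q[2]),e.ravel())
print("handle",T([(33,182)],76))
# stops faces z=40: front at x=-24, y 53..83
print("stops",T([(456,53),(467,260),(458,90),(468,222)],40))
E
```

```text
dock housing [ 546.4 -217.3] -89.93918484339156 [ 0.8  1.8  0.4 -1.7 -0.6 -0.  -0.7 -0.1]
boss [array([ 543.3, -218.9])] wing ends [array([ 569.4, -173. ]), array([ 517.3, -265.5])]
tray slot [531.  -16.6] -89.92993749432512 [-0.2  1.2  0.1 -0.6  0.7 -0.3  1.1  0.9  0.3  1.  -0.1 -1.  -2.  -1.2
 -0.9  0.8  0.3  0.8  0.6 -0.8  0.3 -1.5 -0.3  0.9]
handle [array([529.4, 144.4])]
stops [array([ 626.5, -193.7]), array([ 461.2, -196.2]), array([ 596.8, -194.2]), array([ 491.3, -198.2])]
```

servo_tool([
  [-1,[0,0,0],-0.84],
  [-1,[0,0,0],-0.83],
  [-1,[-0.69,-0.83,0],0],
  [-1,[-0.69,-0.83,0],0],
  [-1,[-0.69,-0.83,0],0],
  [-1,[-0.69,-0.83,0],0],
  [-1,[-0.69,-0.83,0],0],
  [-1,[-0.69,-0.83,0],0],
  [-1,[-0.69,-0.83,0],0],
  [-1,[-0.69,-0.83,0],0],
], newtons=50)

```text
time_s: 1.1
tcp_pos: [365.6, 341.0, 208.0]
tool_rot: [0.001, -3.141, 0.0]
wrist_force: [0.6, 0.7, -0.5]
grip_width: 85.6
gripper_force: 0.0
```

servo_tool([
  [0,[-0.69,-0.83,0],0],
  [0,[-0.69,-0.83,0],0],
  [0,[-0.69,-0.83,0],0],
  [0,[-0.6,-0.7,0],0],
  [0,[-0.4,-0.5,0],0],
  [0,[0,0,0],0],
])

```text
time_s: 1.7
tcp_pos: [489.4, 192.4, 207.9]
tool_rot: [-0.006, -3.142, 0.002]
wrist_force: [-0.6, 2.0, 0.5]
grip_width: 42.9
gripper_force: 0.0
```

```bash
python3 - <<'E'
from h import *
s=r.sense();print(s["tcp_pos"],s["tool_rot"],s["grip_width"],s["time_s"],s["joint_pos"])
p=r.camera_params("wrist");cv2.imwrite("pics/w1.png",r.camera("wrist"))
np.save("w1.npy",np.vstack([np.c_[p["intrinsics"],np.zeros(3)],p["camera_from_world"]]))
E
```

```text
[489.44275542 192.44627585 207.93893675] [-6.05081657e-03 -3.14151606e+00  1.80593830e-03] 42.92606706270924 1.7 [ 2.41819353e-01  5.63488934e-03  1.84597411e+00 -1.14346262e-03
  1.29032947e+00 -1.32480811e+00]
```

View pics/w1.png

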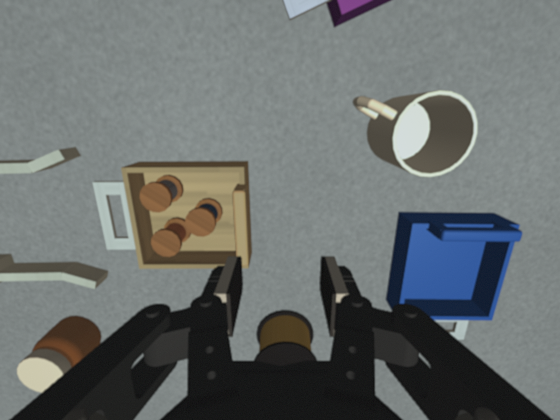

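Wrist view: the handle bar's top spans (234–247, 184–262), the tray is to the left and the bobbins stand upright. I'll turn these into positions.

```bash
python3 - <<'E'
from h import *
m=np.load("w1.npy");p={"intrinsics":m[:3,:3],"camera_from_world":m[3:]}
for uv,z in[((234,185),76),((244,185),76),((236,261),76),((248,262),76),((240,223),76),((125,166),45),((137,268),45),((249,162),45),((94,182),30),((107,250),30)]:print(uv,z,ray("wrist",uv,z,p).round(1))
E
```

```text
(234, 185) 76 [479.3 143. ]
(244, 185) 76 [479.3 153.5]
(236, 261) 76 [568.6 140.4]
(248, 262) 76 [569.9 154.1]
(240, 223) 76 [522.  147.2]
(125, 166) 45 [464.1  15.3]
(137, 268) 45 [594.8   7.8]
(249, 162) 45 [460.1 156.3]
(94, 182) 30 [485.8 -33.7]
(107, 250) 30 [576.6 -35.6]
```

servo_tool([
  [0,[-0.5,-0.6,0],0],
  [0,[-0.46,-0.57,0],0],
  [0,[0,0,0.8],0],
  [0,[0,0,0.8],0],
  [0,[0,0,0.8],0],
  [0,[0,0,0.6],0],
  [0,[0,0,0.4],0],
  [0,[0,0,0.2],0],
  [0,[0,0,0],0],
])

```text
time_s: 2.65
tcp_pos: [524.5, 149.0, 63.0]
tool_rot: [0.002, -3.138, 0.0]
wrist_force: [0.6, -0.6, 0.3]
grip_width: 43.1
gripper_force: 0.0
```

```bash
python3 - <<'E'
from h import *
s=r.sense();print(s["tcp_pos"],s["wrist_force"],s["grip_width"])
a=r.camera("scene");b=r.camera("wrist")
o=np.zeros((420,790,3),np.uint8)
o[:,:395]=cv2.resize(a[180:300,200:340],(395,420))[:, :395]
o[:,395:]=cv2.resize(b,(395,420))
cv2.imwrite("pics/g1.png",o)
E
```

```text
[524.51958494 148.99878761  62.99400026] [ 0.56703411 -0.63520002  0.25392704] 43.10264619962345
```

View pics/g1.png

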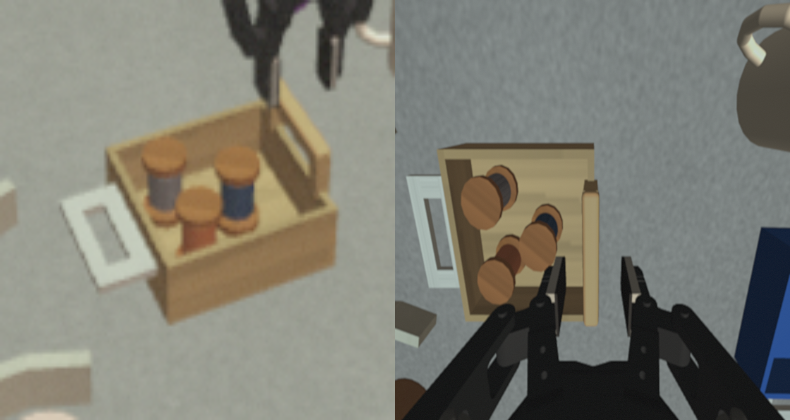

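```bash
python3 - <<'E'
from h import *
for n in("scene","wrist","top"):
    p=r.camera_params(n);K=np.array(p["intrinsics"]);T=np.array(p["camera_from_world"])
    for P in[(524.5,149,63),(524.5,149,69),(524.5,149+21,69),(524.5,149-21,69),(484,145,76),(574,145,76),(529,145,76)]:
        c=K@(T@np.array([*P,1]))[:3];c=c[:2]/c[2]
        q=((c-[200,180])*[395/140,3.5]) if n=="scene" else c*[395/560,1]+[395,0]
        print(n,P,c.round(1),q.round())
E
```

```text
scene (524.5, 149, 63) [304.1 214.9] [294. 122.]
scene (524.5, 149, 69) [304.2 212.7] [294. 114.]
scene (524.5, 170, 69) [312.6 210.5] [318. 107.]
scene (524.5, 128, 69) [295.7 214.9] [270. 122.]
scene (484, 145, 76) [294.7 201.1] [267.  74.]
scene (574, 145, 76) [313.1 222.7] [319. 149.]
scene (529, 145, 76) [303.6 211.6] [292. 111.]
wrist (524.5, 149, 63) [281.3 244.8] [593. 245.]
wrist (524.5, 149, 69) [281.3 248.9] [593. 249.]
wrist (524.5, 170, 69) [315.4 249. ] [618. 249.]
wrist (524.5, 128, 69) [247.1 248.9] [569. 249.]
wrist (484, 145, 76) [274.1 187.5] [588. 188.]
wrist (574, 145, 76) [275.  323.2] [589. 323.]
wrist (529, 145, 76) [274.6 261. ] [589. 261.]
top (524.5, 149, 63) [247.9 210.4] [570. 210.]
top (524.5, 149, 69) [247.7 210.3] [570. 210.]
top (524.5, 170, 69) [239.7 210.5] [564. 210.]
top (524.5, 128, 69) [255.8 210.1] [575. 210.]
top (484, 145, 76) [249.5 225.6] [571. 226.]
top (574, 145, 76) [248.7 191.1] [570. 191.]
top (529, 145, 76) [249.1 208.3] [571. 208.]
```

servo_tool([
  [0.35,[-0.08,-0.1,0],0],
  [0.35,[0,0,0],0],
  [0.35,[0,0,0],0],
  [0.35,[0,0,0.15],0],
  [0.35,[0,0,0.13],0],
  [0.35,[0,0,0],0],
])

```text
time_s: 3.35
tcp_pos: [528.3, 144.1, 51.8]
tool_rot: [0.0, -3.139, 0.001]
wrist_force: [-0.2, -0.8, -0.6]
grip_width: 27.9
gripper_force: 0.0
```

servo_tool([
  [1,[0,0,0],0],
  [1,[0,0,0],0],
  [1,[0,0,0],0],
  [1,[0,0,0],0],
  [1,[0,0,0],0],
  [1,[0,0,0],0],
], newtons=50)

```text
time_s: 3.95
tcp_pos: [529.6, 144.3, 53.2]
tool_rot: [-0.001, 3.141, -0.0]
wrist_force: [0.1, -0.1, -0.4]
grip_width: 0.1
gripper_force: 0.2
```

```bash
python3 - <<'E'
from h import *
a=r.camera("scene");b=r.camera("wrist")
o=np.zeros((420,800,3),np.uint8)
o[:,:395]=cv2.resize(a[180:300,200:340],(395,420))
o[:,395:]=cv2.resize(b[100:400,100:389],(405,420))
cv2.imwrite("pics/g2.png",o)
E
```

```text
(no output)
```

View pics/g2.png

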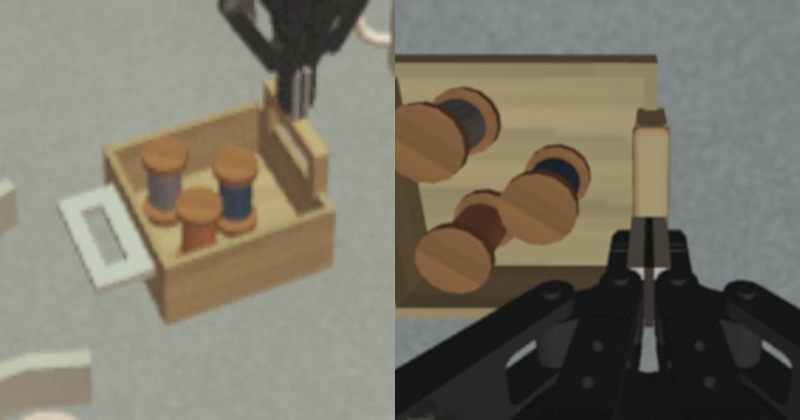

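The fingers shut at 0.1 mm, just above the bar, so they are shorter than I assumed. I'll reopen, go lower while watching the force, and close again.

servo_tool([
  [0.35,[0,0,0],0],
  [0.35,[0,0,0],0],
  [0.35,[0,0,0],0],
  [0.35,[0,0,0.15],0],
  [0.35,[0,0,0.15],0],
  [0.35,[0,0,0],0],
])

```text
time_s: 4.65
tcp_pos: [528.2, 144.1, 39.6]
tool_rot: [0.001, -3.139, 0.001]
wrist_force: [-0.3, 0.4, 0.2]
grip_width: 28.0
gripper_force: 0.0
```

servo_tool([
  [1,[0,0,0],0],
  [1,[0,0,0],0],
  [1,[0,0,0],0],
  [1,[0,0,0],0],
  [1,[0,0,0],0],
], newtons=30)

```text
time_s: 5.15
tcp_pos: [529.0, 144.4, 40.8]
tool_rot: [0.0, -3.141, -0.0]
wrist_force: [0.4, 1.1, -3.3]
grip_width: 13.3
gripper_force: 32.3
```

servo_tool([
  [0.35,[0,0,0],0],
  [0.35,[0,0,0],0],
  [0.35,[0,0,0.1],0],
  [0.35,[0,0,0.1],0],
  [1,[0,0,0],0],
  [1,[0,0,0],0],
  [1,[0,0,0],0],
  [1,[0,0,0],0],
], newtons=50)

```text
time_s: 5.95
tcp_pos: [529.0, 144.4, 32.7]
tool_rot: [0.0, -3.141, -0.0]
wrist_force: [0.7, 0.9, -2.6]
grip_width: 13.0
gripper_force: 50.2
```

```bash
python3 - <<'E'
from h import *
s=r.sense();print(s["tcp_pos"],s["wrist_force"],s["grip_width"],s["gripper_force"])
a=r.camera("scene");b=r.camera("wrist")
o=np.zeros((420,800,3),np.uint8)
o[:,:395]=cv2.resize(a[180:300,200:340],(395,420))
o[:,395:]=cv2.resize(b[100:400,100:389],(405,420))
cv2.imwrite("pics/g3.png",o)
E
```

```text
[529.01796358 144.38563932  32.68787339] [ 0.7118395   0.94286442 -2.63042154] 12.980085902993604 50.169689655303955
```

View pics/g3.png

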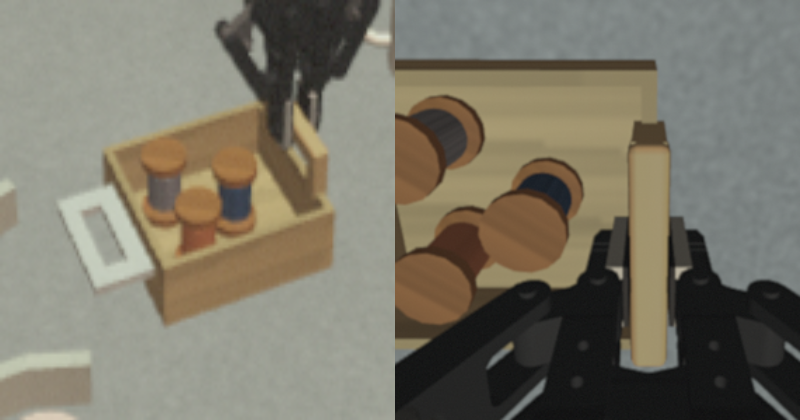

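servo_tool([
  [1,[-0.02,-0.05,0],0],
  [1,[-0.03,-0.1,0],0],
  [1,[-0.05,-0.15,0],0],
  [1,[-0.06,-0.2,0],0],
  [1,[-0.06,-0.2,0],0],
  [1,[-0.06,-0.2,0],0],
  [1,[-0.05,-0.2,0],0],
  [1,[-0.02,-0.15,0],0],
  [1,[0,-0.1,0],0],
  [1,[0,-0.05,0],0],
])

```text
time_s: 7.05
tcp_pos: [543.8, 87.8, 33.3]
tool_rot: [-0.0, 3.141, 0.0]
wrist_force: [0.1, 3.4, -3.2]
grip_width: 12.8
gripper_force: 50.1
```

```bash
python3 - <<'E'
from h import *
s=r.sense();print(s["tcp_pos"],s["wrist_force"],s["grip_width"],s["gripper_force"])
a=r.camera("top")[155:245,240:470]
a=cv2.resize(a,None,fx=3.4,fy=3.4,interpolation=cv2.INTER_CUBIC)
cv2.imwrite("pics/c2.png",cv2.convertScaleAbs(a,alpha=1.3))
E
```

```text
[543.76743709  87.80013329  33.27676581] [ 0.07154354  3.42103853 -3.23950728] 12.790223592252211 50.13310968875885
```

View pics/c2.png

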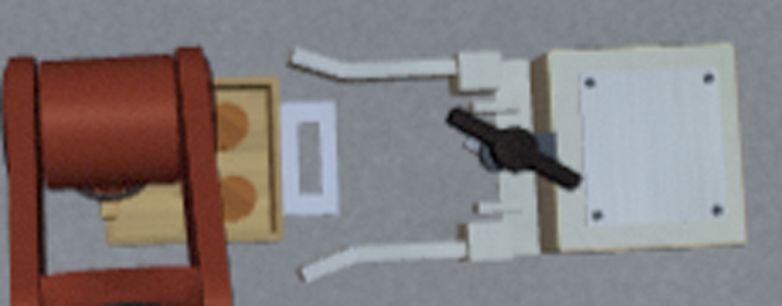

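```bash
python3 - <<'E'
from h import *
def c(u,v):return ((u+.5)/3.4-.5+240,(v+.5)/3.4-.5+155)
T=lambda pts,z:[ray("top",c(*p),z).round(1).tolist() for p in pts]
print(T([(336,101),(338,215),(301,122),(320,121),(322,192),(303,194)],30),T([(279,76),(282,240)],45))
a=cv2.imread("pics/top0.png").astype(int).sum(2)
# rail edges: brightness columns at straight part
for u in (345,352,360,368):
    print(u,a[168:184,u].tolist(),a[220:236,u].tolist())
E
```

```text
[[591.4, -97.9], [499.9, -96.5], [575.2, -69.2], [575.6, -84.5], [518.6, -84.2], [517.4, -69.0]] [[610.7, -50.9], [480.7, -49.2]]
345 [289, 290, 291, 290, 291, 336, 378, 381, 377, 335, 194, 228, 280, 281, 276, 281] [287, 282, 288, 289, 300, 291, 300, 335, 380, 379, 381, 362, 307, 289, 294, 288]
352 [284, 293, 289, 291, 300, 346, 371, 375, 377, 325, 173, 260, 284, 286, 287, 292] [285, 279, 284, 286, 284, 288, 307, 351, 380, 374, 373, 348, 290, 290, 286, 286]
360 [288, 284, 292, 289, 320, 373, 385, 385, 348, 227, 199, 282, 281, 280, 288, 289] [275, 284, 287, 284, 285, 283, 320, 388, 384, 382, 368, 324, 288, 291, 288, 291]
368 [281, 281, 283, 289, 330, 391, 395, 397, 343, 196, 233, 278, 284, 286, 291, 280] [274, 283, 282, 280, 285, 292, 346, 389, 393, 389, 373, 309, 288, 287, 286, 290]
```

```bash
python3 - <<'E'
from h import *
for u,a,b in((345,177.4,226.9),(352,177.2,226.5),(360,176.3,226.1),(368,176.0,225.9)):
    A,B=ray("top",(u,a),30),ray("top",(u,b),30);print(A.round(1),B.round(1),((A+B)/2).round(1),(A-B)[0].round(1))
E
```

```text
[ 610.1 -116.4] [ 475.  -111.8] [ 542.5 -114.1] 135.1
[ 610.2 -135.6] [ 475.5 -130.9] [ 542.9 -133.3] 134.6
[ 612.1 -157.7] [ 476.1 -152.8] [ 544.1 -155.2] 136.1
[ 612.4 -179.6] [ 476.1 -174.6] [ 544.3 -177.1] 136.4
```

servo_tool([
  [1,[0.01,-0.05,0],-0.02],
  [1,[0.02,-0.1,0],-0.03],
  [1,[0.02,-0.15,0],-0.03],
  [1,[0.02,-0.15,0],-0.02],
  [1,[0.02,-0.2,0],0],
  [1,[0.01,-0.2,0],0],
  [1,[0,-0.2,0],0],
  [1,[0,-0.2,0],0],
  [1,[0,-0.15,0],0],
  [1,[0,-0.1,0],0],
])

```text
time_s: 8.1
tcp_pos: [540.3, 27.5, 33.2]
tool_rot: [0.021, -3.141, -0.0]
wrist_force: [0.2, 2.8, -3.4]
grip_width: 12.9
gripper_force: 50.2
```

servo_tool([
  [1,[0,-0.1,0],0],
  [1,[0,-0.15,0],0],
  [1,[-0.01,-0.2,0],0],
  [1,[-0.01,-0.2,0],0],
  [1,[-0.01,-0.2,0],0],
  [1,[-0.01,-0.2,0],0],
  [1,[-0.01,-0.2,0],0],
  [1,[0,-0.15,0],0],
  [1,[0,-0.1,0],0],
  [1,[0,-0.05,0],0],
])

```text
time_s: 9.1
tcp_pos: [541.5, -33.8, 32.7]
tool_rot: [0.022, -3.138, -0.002]
wrist_force: [-3.1, 3.9, -1.1]
grip_width: 12.9
gripper_force: 50.5
```

servo_tool([
  [1,[0.01,-0.05,0],0],
  [1,[0.01,-0.1,0],0],
  [1,[0,-0.1,0],0],
  [1,[0,-0.08,0],0],
  [1,[0,-0.05,0],0],
  [1,[0,-0.05,0],0],
  [1,[0,-0.03,0],0],
  [1,[0,0,0],0],
])

```text
time_s: 9.9
tcp_pos: [541.7, -52.4, 32.8]
tool_rot: [0.022, -3.139, -0.0]
wrist_force: [-3.4, 3.1, -1.8]
grip_width: 12.8
gripper_force: 50.3
```

servo_tool([
  [1,[0,-0.03,0],0],
  [1,[0,-0.03,0],0],
  [1,[0,-0.03,0],0],
  [1,[0,0,0],0],
])

```text
time_s: 10.3
tcp_pos: [541.7, -55.8, 32.8]
tool_rot: [0.023, -3.139, -0.001]
wrist_force: [-4.3, 3.9, -1.1]
grip_width: 13.0
gripper_force: 50.4
```

servo_tool([
  [1,[0.01,-0.04,0],0],
  [1,[0,-0.04,0],0],
  [1,[0,0,0],0],
])

```text
time_s: 10.6
tcp_pos: [541.7, -58.0, 32.9]
tool_rot: [0.022, -3.14, -0.003]
wrist_force: [-2.6, 7.3, -1.5]
grip_width: 12.6
gripper_force: 50.4
```

servo_tool([
  [1,[0,-0.04,0],0],
  [1,[0,-0.04,0],0],
  [1,[0,0,0],0],
])

```text
time_s: 10.9
tcp_pos: [541.3, -58.2, 33.0]
tool_rot: [0.021, -3.139, -0.012]
wrist_force: [-3.2, 15.2, 1.3]
grip_width: 12.9
gripper_force: 50.9
```

servo_tool([
  [1,[0,-0.04,0],0],
  [1,[0,0,0],0],
  [1,[0,0.05,0],0],
  [1,[0,0.04,0],0],
  [1,[0,0,0],0],
])

```text
time_s: 11.4
tcp_pos: [541.5, -58.2, 32.9]
tool_rot: [0.023, -3.139, -0.005]
wrist_force: [-3.3, 9.0, -0.0]
grip_width: 12.9
gripper_force: 50.7
```

```bash
python3 - <<'E'
from h import *
a=r.camera("scene");t=r.camera("top")
o=np.zeros((600,800,3),np.uint8)
o[:,:540]=cv2.resize(a[200:356,20:300][:, :230],(540,600))[:600]
cv2.imwrite("pics/d_scene.png",cv2.resize(a[195:345,25:225],(800,600),interpolation=cv2.INTER_CUBIC))
E
```

```text
(no output)
```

View pics/d_scene.png

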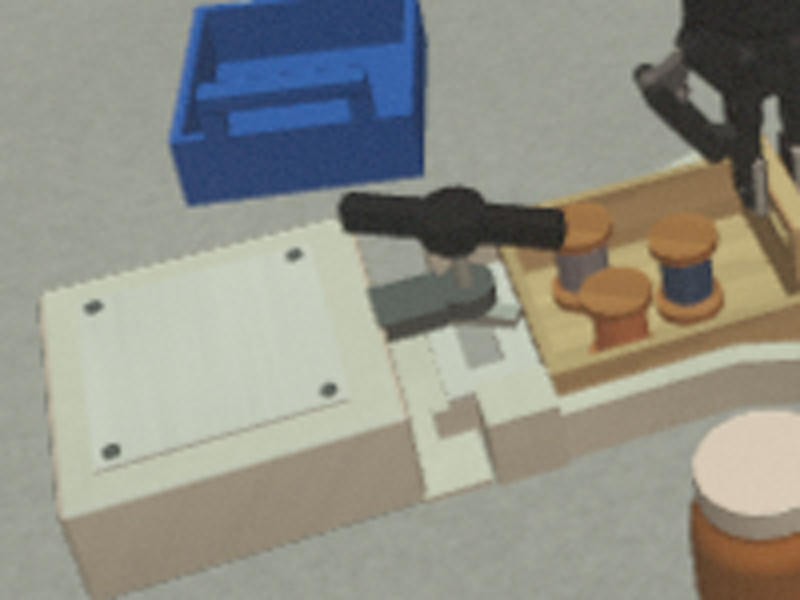

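The tray is up against the stop, its slot shows under the stud at (480,340), and all three bobbins are upright. Next I'll release the handle, rise, and go over to the wing.

servo_tool([
  [0.35,[0,0,0],0],
  [0.35,[0,0,0],0],
  [0.35,[0,0,0],0],
  [0.35,[0,0,-0.3],0],
  [0.35,[0,0,-0.6],0],
  [0.35,[0,0,-0.7],0],
  [0.35,[0,0,-0.7],0],
  [0.35,[0,0,-0.7],0],
  [-0.4,[0,-0.3,0],0],
  [-0.4,[0,-0.6,0],0],
])

```text
time_s: 12.5
tcp_pos: [544.3, -96.4, 155.4]
tool_rot: [-0.026, 3.137, -0.002]
wrist_force: [-0.1, 0.7, 0.2]
grip_width: 56.1
gripper_force: 0.0
```

servo_tool([
  [-0.4,[-0.02,-0.8,0],0],
  [-0.4,[0,-0.8,0],0],
  [-0.4,[0,-0.8,0],0],
  [-0.4,[0,-0.5,0],0],
  [-0.4,[0,-0.2,0],0],
  [-0.4,[0,0,0],1],
  [-0.4,[0,0,0],1],
  [-0.4,[0,0,0],1],
  [-0.4,[0,0,0],1],
  [-0.4,[0,0,0],1],
])

```text
time_s: 13.5
tcp_pos: [545.2, -219.6, 152.9]
tool_rot: [-1.061, -2.956, -0.0]
wrist_force: [-0.7, 0.5, -0.4]
grip_width: 59.7
gripper_force: 0.0
```

servo_tool([
  [-0.4,[0,0,0],1],
  [-0.4,[0,0,0],1],
  [-0.4,[0,0,0],1],
  [-0.4,[0,0,0],1],
  [-0.4,[0,0,0],1],
  [-0.4,[0,0,0],1],
  [-0.4,[0,0,0],1],
  [-0.4,[0,0,0],0.9],
  [-0.4,[0,0,0],0],
])

```text
time_s: 14.4
tcp_pos: [545.2, -219.6, 152.9]
tool_rot: [-2.447, -1.969, 0.0]
wrist_force: [-0.3, -0.6, -0.2]
grip_width: 59.8
gripper_force: 0.0
```

```bash
python3 - <<'E'
from h import *
s=r.sense();print(s["tcp_pos"],s["tool_rot"],s["grip_width"],s["joint_pos"])
p=r.camera_params("wrist");b=r.camera("wrist");cv2.imwrite("pics/w2.png",b)
np.save("w2.npy",np.vstack([np.c_[p["intrinsics"],np.zeros(3)],p["camera_from_world"]]))
E
```

```text
[ 545.202935   -219.62481965  152.90979457] [-2.44691067e+00 -1.96943571e+00  2.72162421e-04] 59.82740243609601 [-5.02352020e-01  1.91977321e-01  1.75147830e+00  5.93756101e-05
  1.19872630e+00 -2.86979504e-01]
```

View pics/w2.png

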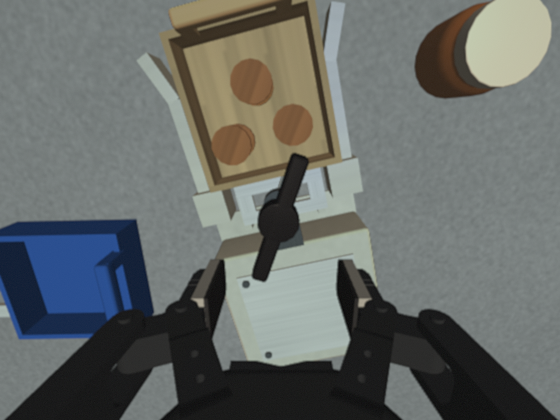

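The wing's boss is at (278,218) and its ends at (299,158) and (260,277). The tray is seated between the rails with its three bobbins standing. That was my tenth and last picture, so from here I rely on numbers.

```bash
cat >> h.py <<'E'
def wing(P=None,rot=None,z=106):
    "wing centre and angle (deg, cw) from a wrist picture: dark blob near expected boss"
E
python3 - <<'E'
from h import *
m=np.load("w2.npy");p={"intrinsics":m[:3,:3],"camera_from_world":m[3:]}
im=cv2.imread("pics/w2.png");mask=(im.max(2)<60).astype(np.uint8)
print([ray("wrist",q,106,p).round(1).tolist() for q in((278,218),(299,158),(260,277))])
n,l,st,ce=cv2.connectedComponentsWithStats(mask[140:290,235:320].copy());i=l[218-140,278-235]
ys,xs=np.where(l==i);W=np.array([ray("wrist",(x+235,y+140),106,p) for x,y in zip(xs,ys)])
print(st[i],W.mean(0),[cv2.minAreaRect(W.astype(np.float32))])
K,T=m[:3,:3],m[3:]
for z in(152.9,171.9):
    c=K@(T@np.array([545.2,-219.6,z,1]))[:3];print(z,c[:2]/c[2])
E
```

```text
[[544.9, -214.7], [569.9, -172.7], [518.8, -262.6]]
[  18   14   56  127 2985] [ 545.72354745 -214.34058771] [((544.6942749023438, -217.76571655273438), (107.13009643554688, 31.78791046142578), 70.54563903808594)]
152.9 [279.54376478 250.33880938]
171.9 [279.41415616 265.24343252]
```

servo_tool([
  [-0.4,[0.03,0,0.5],0],
  [-0.4,[0,0,0.5],0],
  [-0.4,[0,0,0.5],0],
  [-0.4,[0,0,0.4],0],
  [-0.4,[0,0,0.2],0],
  [-0.4,[0,0,0.12],0],
  [-0.4,[0,0,0],0],
])

```text
time_s: 15.15
tcp_pos: [545.6, -218.8, 64.1]
tool_rot: [-2.447, -1.969, 0.0]
wrist_force: [-0.5, -0.9, 0.4]
grip_width: 59.6
gripper_force: 0.0
```

servo_tool([
  [1,[0,0,0],0],
  [1,[0,0,0],0],
  [1,[0,0,0],0],
  [1,[0,0,0],0],
  [1,[0,0,0],0],
], newtons=40)

```text
time_s: 15.65
tcp_pos: [543.6, -218.6, 64.8]
tool_rot: [-2.444, -1.968, 0.005]
wrist_force: [-5.9, 1.4, 2.5]
grip_width: 32.1
gripper_force: 40.1
```

servo_tool([
  [1,[0,-0.05,0],0],
  [1,[0,0,0],0.7],
  [1,[0,0,0],0.8],
  [1,[0,0,0],0.9],
  [1,[0,0,0],0.9],
  [1,[0,0,0],0.9],
  [1,[0,0,0],0.9],
  [1,[0,0,0],0.9],
  [1,[0,0,0],0.8],
  [1,[0,0,0],0.66],
])

```text
time_s: 16.65
tcp_pos: [543.7, -219.0, 64.8]
tool_rot: [3.103, 0.484, -0.0]
wrist_force: [-0.9, -1.0, -0.2]
grip_width: 32.3
gripper_force: 39.9
```

```bash
python3 - <<'E'
from h import *
from scipy.spatial.transform import Rotation as Ro
s=r.sense();y=Ro.from_rotvec(s["tool_rot"]).as_matrix()[:,1];print(s["tcp_pos"],np.degrees(np.arctan2(y[1],y[0])),s["wrist_force"],s["torque"],s["grip_width"])
# wing in top and scene views: dark blob fit
for n in("top","scene","wrist"):
    im=r.camera(n);cv2.imwrite(f"pics/n_{n}.png",im);p=r.camera_params(n);K=np.array(p["intrinsics"]);T=np.array(p["camera_from_world"])
    g=im.max(2)
    for th in range(-60,61,6):   # darkness along both outer bar parts for wing at cw angle th
        v=[]
        for t in list(range(-52,-24,3))+list(range(25,53,3)):
            a=np.radians(0.8-th)
            c=K@(T@np.array([544+t*np.cos(a),-218.5+t*np.sin(a),106,1]))[:3];u=(c[:2]/c[2]).round().astype(int)
            if 0<=u[0]<560 and 0<=u[1]<420:v.append(int(g[u[1],u[0]]))
        print(n,th,v and int(np.mean(v[:10])),v and int(np.mean(v[10:])),end=" | ")
    print()
E
```

```text
[ 543.71853956 -218.96870835   64.7945093 ] -72.25956198272232 [-0.85987508 -1.02748639 -0.18346415] [-0.1759512   0.19782621  0.08595085] 32.34630398020931
top -60 70 126 | top -54 74 129 | top -48 71 135 | top -42 69 138 | top -36 62 131 | top -30 59 129 | top -24 52 130 | top -18 44 122 | top -12 39 63 | top -6 39 25 | top 0 39 30 | top 6 39 25 | top 12 39 50 | top 18 69 27 | top 24 135 26 | top 30 141 27 | top 36 137 40 | top 42 133 48 | top 48 112 40 | top 54 77 39 | top 60 60 45 | 
scene -60 72 147 | scene -54 51 143 | scene -48 50 136 | scene -42 50 123 | scene -36 54 127 | scene -30 53 141 | scene -24 55 131 | scene -18 61 103 | scene -12 52 110 | scene -6 45 64 | scene 0 58 52 | scene 6 56 52 | scene 12 112 68 | scene 18 154 95 | scene 24 109 97 | scene 30 64 123 | scene 36 49 142 | scene 42 56 124 | scene 48 80 126 | scene 54 111 128 | scene 60 118 132 | 
wrist -60 40 139 | wrist -54 75 157 | wrist -48 113 160 | wrist -42 125 163 | wrist -36 112 147 | wrist -30 111 139 | wrist -24 109 140 | wrist -18 118 114 | wrist -12 92 89 | wrist -6 29 32 | wrist 0 29 36 | wrist 6 30 31 | wrist 12 38 115 | wrist 18 58 90 | wrist 24 44 79 | wrist 30 27 94 | wrist 36 27 116 | wrist 42 27 126 | wrist 48 26 132 | wrist 54 27 139 | wrist 60 70 143 |
```

The wing followed the turn: all three cameras put it at about 0°. Now I'll push the stud in.

servo_tool([
  [1,[0,0,0.06],0],
  [1,[0,0,0.06],0],
  [1,[0,0,0.06],0],
  [1,[0,0,0.06],0],
  [1,[0,0,0.06],0],
  [1,[0,0,0],0],
])

```text
time_s: 17.4
tcp_pos: [543.8, -218.8, 52.0]
tool_rot: [3.102, 0.49, 0.0]
wrist_force: [-2.8, -3.4, 0.6]
grip_width: 32.7
gripper_force: 40.1
```

servo_tool([
  [1,[0,0,0.06],0],
  [1,[0,0,0.06],0],
  [1,[0,0,0.06],0],
  [1,[0,0,0.06],0],
  [1,[0,0,0.06],0],
  [1,[0,0,0.03],0],
  [1,[0,0,0],0],
])

```text
time_s: 18.1
tcp_pos: [544.3, -218.9, 42.1]
tool_rot: [3.103, 0.49, -0.0]
wrist_force: [-9.2, -1.0, 17.7]
grip_width: 32.2
gripper_force: 41.7
```

servo_tool([
  [1,[0,0,0.03],0],
  [1,[0,0,0.03],0],
  [1,[0,0,0],0],
])

```text
time_s: 18.4
tcp_pos: [544.6, -219.0, 42.0]
tool_rot: [3.103, 0.49, -0.001]
wrist_force: [-12.8, 1.6, 27.1]
grip_width: 32.9
gripper_force: 42.7
```

servo_tool([
  [1,[0,0,-0.04],0],
  [1,[0,0,0],0.4],
  [1,[0,0,0],0.6],
  [1,[0,0,0],0.8],
  [1,[0,0,0],0.8],
  [1,[0,0,0],0.4],
])

```text
time_s: 19.0
tcp_pos: [544.3, -219.2, 42.1]
tool_rot: [3.136, -0.17, -0.0]
wrist_force: [-9.0, 0.0, 20.6]
grip_width: 32.3
gripper_force: 41.9
```

```bash
cat > ck.py <<'E'
from h import *
from scipy.spatial.transform import Rotation as Ro
s=r.sense();y=Ro.from_rotvec(s["tool_rot"]).as_matrix()[:,1];print(s["time_s"],s["tcp_pos"],np.degrees(np.arctan2(y[1],y[0])),s["wrist_force"],s["torque"],s["grip_width"],s["joint_pos"][5])
for n in("top","scene","wrist"):
    im=r.camera(n);cv2.imwrite(f"pics/n_{n}.png",im);p=r.camera_params(n);K=np.array(p["intrinsics"]);T=np.array(p["camera_from_world"]);g=im.max(2)
    for z in(82,106):
      print(n,z,end=": ")
      for th in range(-6,109,6):
        v=[]
        for t in list(range(-52,-24,3))+list(range(25,53,3)):
            a=np.radians(0.8-th)
            c=K@(T@np.array([544+t*np.cos(a),-218.5+t*np.sin(a),z,1]))[:3];u=(c[:2]/c[2]).round().astype(int)
            v.append(int(g[u[1],u[0]]) if 0<=u[0]<560 and 0<=u[1]<420 else 0)
        print(th,int(np.mean(v[:10])),int(np.mean(v[10:])),end=" | ")
      print()
E
python3 ck.py
```

```text
19.0 [ 544.34773478 -219.24857568   42.09788281] -96.20861942820947 [-9.04049612e+00  1.96439060e-02  2.05563691e+01] [-0.30880609  1.70065264  0.06024916] 32.344670278620626 1.1779073285301884
top 82: -6 39 127 | 0 39 114 | 6 39 90 | 12 39 54 | 18 34 23 | 24 33 26 | 30 26 32 | 36 67 46 | 42 128 41 | 48 127 39 | 54 119 39 | 60 110 46 | 66 117 56 | 72 111 57 | 78 110 67 | 84 86 68 | 90 58 71 | 96 53 73 | 102 55 73 | 108 83 75 | 
top 106: -6 39 105 | 0 39 82 | 6 37 60 | 12 40 45 | 18 38 23 | 24 37 30 | 30 31 45 | 36 29 52 | 42 67 39 | 48 105 39 | 54 123 50 | 60 113 63 | 66 112 66 | 72 100 73 | 78 83 75 | 84 44 75 | 90 40 77 | 96 49 82 | 102 56 76 | 108 86 68 | 
scene 82: -6 169 80 | 0 170 71 | 6 169 61 | 12 154 49 | 18 100 53 | 24 49 54 | 30 48 55 | 36 50 84 | 42 52 97 | 48 56 103 | 54 63 103 | 60 76 105 | 66 108 116 | 72 141 133 | 78 122 149 | 84 120 151 | 90 127 154 | 96 132 150 | 102 135 148 | 108 130 151 | 
scene 106: -6 88 51 | 0 85 50 | 6 93 50 | 12 92 54 | 18 81 52 | 24 81 53 | 30 74 83 | 36 59 86 | 42 77 101 | 48 86 110 | 54 101 119 | 60 68 132 | 66 55 136 | 72 55 140 | 78 53 139 | 84 51 141 | 90 59 111 | 96 68 79 | 102 78 70 | 108 128 53 | 
wrist 82: -6 136 163 | 0 137 125 | 6 141 122 | 12 108 100 | 18 27 30 | 24 28 38 | 30 30 31 | 36 42 100 | 42 47 88 | 48 41 78 | 54 26 93 | 60 26 95 | 66 26 104 | 72 23 108 | 78 24 103 | 84 65 107 | 90 94 114 | 96 80 116 | 102 69 120 | 108 72 83 | 
wrist 106: -6 23 124 | 0 24 72 | 6 24 73 | 12 23 50 | 18 22 35 | 24 23 30 | 30 23 86 | 36 22 60 | 42 24 76 | 48 27 81 | 54 24 107 | 60 44 114 | 66 44 122 | 72 32 125 | 78 33 129 | 84 34 119 | 90 28 25 | 96 24 25 | 102 26 27 | 108 63 34 |
```

servo_tool([
  [1,[0,0,-0.02],0.6],
  [1,[0,0,0],0.9],
  [1,[0,0,0],0.9],
  [1,[0,0,0],0.9],
  [1,[0,0,0],0.9],
  [1,[0,0,0],0.9],
  [1,[0,0,0],0.9],
  [1,[0,0,0],0.8],
  [1,[0,0,0],0.7],
  [1,[0,0,0],0.5],
])

```text
time_s: 20.15
tcp_pos: [543.7, -219.7, 42.2]
tool_rot: [2.569, -1.805, -0.0]
wrist_force: [-8.9, -2.3, 18.3]
grip_width: 32.4
gripper_force: 41.6
```

servo_tool([
  [1,[0,0,0],0.3],
  [1,[0,0,0],0.3],
  [1,[0,0,0],0.2],
  [1,[0,0,0],0],
])

```text
time_s: 20.55
tcp_pos: [544.0, -220.9, 42.2]
tool_rot: [2.468, -1.938, 0.004]
wrist_force: [-8.5, -4.9, 15.4]
grip_width: 32.4
gripper_force: 41.5
```

```bash
python3 ck.py
```

```text
20.55 [ 543.99341323 -220.87312081   42.15612079] -166.28290163365838 [-8.50323498 -4.91558553 15.43515099] [-0.96165881  1.77149541  0.49480784] 32.36248782270588 2.4022779188593857
top 82: -6 39 37 | 0 39 18 | 6 39 23 | 12 39 16 | 18 88 17 | 24 140 25 | 30 134 30 | 36 138 43 | 42 134 44 | 48 131 39 | 54 123 40 | 60 113 46 | 66 120 53 | 72 103 55 | 78 71 65 | 84 28 67 | 90 25 69 | 96 28 71 | 102 75 73 | 108 110 74 | 
top 106: -6 40 27 | 0 39 24 | 6 39 20 | 12 39 30 | 18 39 24 | 24 58 27 | 30 128 41 | 36 136 56 | 42 131 39 | 48 129 38 | 54 127 50 | 60 114 62 | 66 112 65 | 72 93 71 | 78 43 74 | 84 25 75 | 90 28 75 | 96 61 81 | 102 99 75 | 108 116 71 | 
scene 82: -6 51 78 | 0 56 66 | 6 54 90 | 12 53 103 | 18 57 81 | 24 60 78 | 30 68 85 | 36 61 81 | 42 57 79 | 48 62 78 | 54 92 66 | 60 103 59 | 66 122 48 | 72 141 52 | 78 120 55 | 84 78 56 | 90 51 56 | 96 52 94 | 102 51 156 | 108 46 170 | 
scene 106: -6 52 51 | 0 43 50 | 6 46 75 | 12 45 99 | 18 72 53 | 24 114 50 | 30 116 53 | 36 131 52 | 42 131 78 | 48 138 92 | 54 137 117 | 60 125 146 | 66 119 165 | 72 119 168 | 78 118 168 | 84 125 171 | 90 125 169 | 96 127 172 | 102 127 171 | 108 132 161 | 
wrist 82: -6 91 94 | 0 37 68 | 6 20 87 | 12 19 121 | 18 23 129 | 24 23 144 | 30 22 132 | 36 32 125 | 42 50 150 | 48 82 138 | 54 90 125 | 60 88 128 | 66 88 119 | 72 88 78 | 78 72 51 | 84 26 44 | 90 27 41 | 96 28 29 | 102 28 78 | 108 71 128 | 
wrist 106: -6 31 20 | 0 34 70 | 6 32 94 | 12 29 87 | 18 45 99 | 24 33 104 | 30 26 88 | 36 29 106 | 42 21 109 | 48 17 123 | 54 19 98 | 60 19 111 | 66 20 81 | 72 19 57 | 78 20 40 | 84 20 40 | 90 20 30 | 96 20 99 | 102 19 93 | 108 19 123 |
```

The wing is at its stop: z torque is up to 0.5 N m and the angle reads about 90°. Releasing and rising clear.

servo_tool([
  [-0.3,[0,0,0],0],
  [-0.3,[0,0,0],0],
  [-0.3,[0,0,0],0],
  [-0.3,[0,0,0],0],
  [-0.3,[0,0,-0.2],0],
  [-0.3,[0,0,-0.5],0],
  [-0.3,[0,0,-0.8],0],
  [-0.3,[0,0,-0.8],0],
  [-0.3,[0,0,-0.8],0],
  [-0.3,[0,0,-0.6],0],
])

```text
time_s: 21.7
tcp_pos: [544.8, -218.7, 190.2]
tool_rot: [-2.467, 1.943, -0.005]
wrist_force: [-0.1, -0.2, 0.8]
grip_width: 55.3
gripper_force: 0.0
```

```bash
python3 ck.py; python3 - <<'E'
from h import *
im=cv2.imread("pics/n_wrist.png");p=r.camera_params("wrist");K=np.array(p["intrinsics"]);T=np.array(p["camera_from_world"])
c=K@(T@np.array([544,-218.5,82,1]))[:3];print("boss px",c[:2]/c[2])
# dark pixels within 60 mm of the axis at wing-top height -> principal direction, excluding the gripper region
g=im.max(2);ys,xs=np.where(g<45);W=np.array([ray("wrist",(x,y),82,p) for x,y in zip(xs,ys) if y<255])
W=W[np.hypot(*(W-[544,-218.5]).T)<62];print(len(W),W.mean(0),cv2.minAreaRect(W.astype(np.float32)))
E
```

```text
21.7 [ 544.76444517 -218.66763088  190.23777075] -166.45456748280787 [-0.06071026 -0.22797275  0.77314914] [-0.01600671  0.01528759 -0.01024159] 55.32929227134531 2.4035015920826583
top 82: -6 148 143 | 0 150 151 | 6 144 152 | 12 139 150 | 18 133 142 | 24 142 141 | 30 133 112 | 36 138 102 | 42 133 92 | 48 130 92 | 54 122 100 | 60 113 91 | 66 120 85 | 72 103 70 | 78 71 61 | 84 29 22 | 90 26 25 | 96 28 26 | 102 77 57 | 108 110 68 | 
top 106: -6 142 151 | 0 149 150 | 6 149 145 | 12 151 142 | 18 146 127 | 24 139 94 | 30 137 73 | 36 135 72 | 42 132 86 | 48 128 95 | 54 127 84 | 60 113 72 | 66 112 61 | 72 93 65 | 78 42 52 | 84 27 40 | 90 28 28 | 96 63 30 | 102 98 39 | 108 116 55 | 
scene 82: -6 167 81 | 0 167 68 | 6 165 66 | 12 167 64 | 18 170 73 | 24 171 79 | 30 174 85 | 36 170 81 | 42 164 78 | 48 159 77 | 54 159 66 | 60 163 59 | 66 166 51 | 72 167 52 | 78 137 55 | 84 78 55 | 90 51 57 | 96 54 92 | 102 52 154 | 108 48 168 | 
scene 106: -6 125 51 | 0 156 52 | 6 157 52 | 12 160 52 | 18 160 52 | 24 158 53 | 30 158 53 | 36 159 65 | 42 159 93 | 48 159 98 | 54 160 119 | 60 159 145 | 66 159 163 | 72 160 166 | 78 159 166 | 84 158 169 | 90 159 168 | 96 159 170 | 102 157 169 | 108 162 159 | 
wrist 82: -6 152 166 | 0 150 170 | 6 143 170 | 12 119 162 | 18 115 156 | 24 106 147 | 30 128 158 | 36 138 169 | 42 124 172 | 48 93 175 | 54 96 183 | 60 101 167 | 66 105 143 | 72 95 113 | 78 71 88 | 84 45 48 | 90 53 53 | 96 62 41 | 102 134 65 | 108 128 97 | 
wrist 106: -6 146 110 | 0 133 146 | 6 109 164 | 12 135 171 | 18 130 174 | 24 128 167 | 30 119 144 | 36 110 155 | 42 86 163 | 48 103 163 | 54 109 164 | 60 108 167 | 66 107 144 | 72 113 102 | 78 108 71 | 84 72 46 | 90 67 48 | 96 73 36 | 102 106 80 | 108 132 128 | 
boss px [283.40949844 203.11833953]
801 [ 540.11423546 -222.92756607] ((540.0864868164062, -221.21810913085938), (33.56135940551758, 103.83284759521484), 11.739296913146973)
```

The gripper is clear. All three cameras show the wing down at 82 mm and at 90°. Handing in.

```bash
python3 -c "
from bench import r
print(r.finish_job())"
```

```text
the job is handed in; nothing more can be done
None
```

The tray is home against the stops and locked: the stud is fully in and the wing is at its clockwise stop. All three bobbins were still in the tray at the last picture, before the wing was turned; I handed the job in at about 22 s with the arm clear, but the hand-in gave no verdict.

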